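Sweep the opaline marbles into the catch trough

ROBOT

A 7-joint arm with a two-finger parallel gripper is mounted at the origin on the work surface. World frame = base frame: x ahead of the robot, y to its left, z up, the work surface at z = 0. Lengths are in mm, angles in rad, forces in N, time in s.
With the tool pointing down it reaches from about 425 to 925 mm from the base axis. Payload 6.8 kg.
Tool frame: the origin (TCP) lies at the very end of the fingers, on their centre line; the grasp point (between the pads) lies 19 mm behind it (ctrl.pinch_z is the x of the grasp point in the tool frame, in mm); x points along the fingers, y is the direction in which the jaws open and shut, and the axes are right-handed (so a half turn about x gives the same grasp; the last joint's range is limited). The gripper opens to 85 mm and grips with 20 to 120 N. Pads are 22 mm wide; open, the fingers measure 114 mm over their backs; the gripper's body (76 mm by 85 mm) begins 54 mm behind the grasp point. The pads swing forward as they close: fully open they stand 13 mm farther back than shut.
Start: joints at [1.164, 0.477, 0.022, 1.555, -0.011, 1.109, -0.083], TCP at [198.711, -645.106, 231.308] pointing down, gripper open.
Joint ranges: [-2.96, 2.96], [-0.34, 2.1], [-1.41, 1.46], [0.24, 2.44], [-1.37, 4.51], [0.17, 1.92], [-2.96, 2.96]. Speed limits (rad/s): [2.39, 2.39, 3.14, 3.14, 3.14, 3.14, 3.14].

INTERFACE

Orientations are given as a rotation vector (axis times angle).
In Python, from workcell import telemetry, eyes, ctrl, nets gives the robot as it stands.
- The arm moves only by the shell command python3 -m jog 'ROWS'. ROWS is JSON, a list of rows, each a list of 5 numbers: the shift along the world's x, y, z in m, then the turn about the world's z in rad, then the closure in counts, from 0 (fully open) to 255 (shut). In form: [[dx, dy, dz, turn, jaw], ...]. A call has 1 to 10 rows; each row shifts and turns the pose as measured when the row begins; what a row does not reach is not made up. A row lasts 1/8 s, in which the tool goes at most 62.5 mm and 10.7 degrees, less where a joint would pass 70% of its speed; a pose out of reach is approached as far as the arm can. A call with a gripper value outside its range is refused whole. The fingers move at their own pace and stop on an object; the grip force is fixed at half the most. Time passes only in rows, so rows that do not move let the fingers close. It gives the time, the measured TCP pose, the force and the opening at its end, in the units of the state.
- telemetry.state(): the state, without advancing time (a new reading comes with each control period).
- eyes.snapshot(name): name is "scene" or "top" or "wrist"; returns the picture (420x560x3 uint8, blue, green, red); there is no depth.
- eyes.camera_model(name): a dict with "mtx" (3x3 intrinsics, pixels), "k1" (the pictures are not rectified: a ray, as slopes to the right and down, at radius r is drawn at 1 + k1 r^2 times it, then the intrinsics apply), "position" and "rotation" of the camera in the world. Camera axes: x right, y up, looking along -z (the intrinsics and any distortion apply to the point x, -y, -z); pixel columns grow to the right and rows downward; lengths in mm; the calibration is good to about 2 mm. A picture is of the moment at which its call begins: read the wrist's pose just before it. camera_model takes no time and is no camera call; for the wrist camera it gives the pose at the moment of the call.
- ctrl.hand_in(): hands the job in, once; it reports no verdict.
Trained networks look in the newest picture that a camera, given by its name, has taken for a name from the list of things; names that differ only in an ending like _2 or _b are one class to them, and where a whole thing is asked for, a point or a joint stands for the part that bears it (a point fixed in the world has none). Each returns a list of dicts, best first, with "confidence" (0 to 1); they miss things now and then, are a little off and sometimes report something else, mostly with a low value. They report only what shows in the picture. A call takes as long as a camera call.
- nets.search_frame(target, camera): "rect" ([left, top, width, height] in pixels, round what is visible of it).
- nets.pinpoint(target, camera): "location" ([column, row] in pixels: a listed point, or the origin of a listed thing).
The state is a dict: "time": time; "qpos": joint angles; "dq": joint speeds; "tau": joint torques, N m; "position": TCP position; "tcp_rot": TCP orientation; "force": force on the tool from outside, world axes, zero at the start; "torque": the same for the moment, N m; "gripper_width": opening from 0.0 (shut) to 1.0 (fully open).
Only numpy, scipy, OpenCV 4.12 (cv2) and the standard library are available. Lean on these libraries where they do the work, as an engineer would, in place of code of your own. Each camera call takes 0.05 s, during which the arm holds its last target.

TASK

With the gripper closed, sweep the three pale marbles across the blue felt of the sorting board and over its open edge into the brass trough, so that all three end up lying in the trough. Only push them with the outside of the closed fingers: do not pick up, lift or carry a marble, and keep them all on the board. Leave the soapstone cup standing where it is on the felt, and do not disturb the other things around.

Things in the scene. Friction and masses are not known exactly. Their poses are not given: they have to be found in the camera images.
- board: Oak sorting board, fixed, 232 mm long (its x, -108 to 124), 236 mm wide (y). Origin at shelf height, z up; its +x is the way to sweep. Level blue felt at z = 34 mm spans x -100 to 80, y -110 to 110 mm, with an open edge at x = 80. Oak rims 8 mm thick, tops at z = 48 mm (14 mm above the felt), close the other three sides of the felt and the outer sides of the trough.
- lip (a point): Middle of the open edge of the felt, at felt height (board x = 80, y = 0, z = 34 mm); no rim here, the felt is open to the trough along its full width. Axes as the board.
- trough (a point): Middle of the brass floor of the trough beyond the open edge (board x = 98, y = 0, z = 6 mm). The trough spans board x 80 to 116, y -110 to 110 mm; its floor lies 28 mm below the felt. Axes as the board.
- marble0_center (a point): Centre of marble 0: a milky white opaline glass ball, 25 mm in diameter, about 20 g, at first resting on the felt, in the part board x = -45 to 35 mm, y = -76 to 22 mm. Rolls when pushed. Its axes mean nothing.
- marble1_center (a point): Centre of marble 1: a pale pink opaline glass ball, 25 mm in diameter, about 20 g, at first resting on the felt, in the part board x = -45 to 35 mm, y = -76 to 22 mm. Rolls when pushed. Its axes mean nothing.
- marble2_center (a point): Centre of marble 2: a pale cream opaline glass ball, 25 mm in diameter, about 20 g, at first resting on the felt, in the part board x = -45 to 35 mm, y = -76 to 22 mm. Rolls when pushed. Its axes mean nothing.
- marble0: Marble 0, the same ball; its axes turn as it rolls, use marble0_center.
- marble1: Marble 1, the same ball; its axes turn as it rolls, use marble1_center.
- marble2: Marble 2, the same ball; its axes turn as it rolls, use marble2_center.
- cup: Small carved grey-green soapstone cup, 40 mm in diameter, 45 mm high, 120 g, standing loose on the felt near the board's +y rim. Origin: centre of its underside, z up. To be left alone.
- jar: Frosted blue jar with a wooden cap, 70 mm in diameter, 110 mm high, on the shelf left of the board. Origin: centre of its underside. Bystander.
- dish: Copper dish, 124 mm in diameter, 26 mm high, with green marbles in it, on the shelf right of the board. Origin: centre of its underside. Bystander.
- loupe: Brass magnifier loupe, 42 mm in diameter, 40 mm high, on the shelf left of the board. Origin: centre of its underside. Bystander.
- oakbox: Oak box with a hinged lid and brass knob, 130 x 180 mm, 70 mm high (knob about 35 mm more), fixed, right of the board. Origin: centre of its underside. Bystander.

How it is judged (in metres and radians):
At the end, for the whole second after the job is handed in: All three marbles lie still (under 0.05 m/s) in the trough: centres between the felt's edge and the outer rim, within the board's width, below 26 mm above the shelf (at rest on the trough floor 18.5 mm). The cup stands upright (within 0.15 rad) within 12 mm of where it was (x of marble0_center in the frame of board between 0.08 and 0.116 m and y of marble0_center in the frame of board between -0.11 and 0.11 m and z of each of marble0_center, marble1_center, marble2_center in the frame of board below 0.026 m and linear speed of each of marble0, marble1, marble2 below 0.05 m/s and x of marble1_center in the frame of board between 0.08 and 0.116 m and y of marble1_center in the frame of board between -0.11 and 0.11 m and x of marble2_center in the frame of board between 0.08 and 0.116 m and y of marble2_center in the frame of board between -0.11 and 0.11 m and distance of cup from where it was at the start of the episode below 0.012 m and angle between cup's own z axis and vertical below 0.15 rad); the robot touches nothing.
It fails at once if a marble is lifted (more than 20 mm above where it rests on the felt) (z of any of marble0_center, marble1_center, marble2_center in the frame of board above 0.067 m).
It fails at once if a marble leaves the board (height (world z) of any of marble0_center, marble1_center, marble2_center below 0.0145 m or horizontal distance between any of marble0_center, marble1_center, marble2_center and board above 0.18 m).
It fails at once if the cup is shifted by 12 mm or tipped (distance of cup from where it was at the start of the episode above 0.012 m or angle between cup's own z axis and vertical above 0.3 rad).
It fails at once if the jar, dish or loupe is shifted by 15 mm (distance of any of jar, dish, loupe from where it was at the start of the episode above 0.015 m).
It fails at once if the oak box is struck (contact force between oakbox and the arm above 5 N or contact force between oakbox and the fingers above 5 N).
It also fails if it takes over 53 s, if anything falls off the work surface, if the arm or the gripper's body presses on something with over 40 N, if the wrist force passes 120 N, or if a joint passes its speed limit or range.

## Working session

There is one attempt and no reset: what is moved stays moved. The work goes in short steps, Python scripts to look and compute and a shell command to move; the robot and the scene stay as the last step left them, time stands still between calls to the robot, and variables do not carry over. Pictures are saved under pics/ and viewed, and the job is handed in when it is done.

```bash
ls; mkdir -p pics; cat > h.py <<'E'
import numpy as np, cv2
from workcell import telemetry, eyes, ctrl, nets
def snap(cam,name):
    im=eyes.snapshot(cam); cv2.imwrite(f'pics/{name}.png',im); return im
def ray(cam,px):
    m=eyes.camera_model(cam); K=np.array(m['mtx']); u=np.linalg.solve(K,[px[0],px[1],1.])[:2]
    p=u.copy()
    for _ in range(30): p=u/(1+m['k1']*(p@p))
    R=np.array(m['rotation'])
    if R.shape!=(3,3): R=cv2.Rodrigues(R)[0]
    return np.array(m['position'],float), R@np.array([p[0],-p[1],-1.])
def at_z(cam,px,z):
    o,d=ray(cam,px); return o+d*(z-o[2])/d[2]
def proj(cam,P):
    m=eyes.camera_model(cam); R=np.array(m['rotation'])
    if R.shape!=(3,3): R=cv2.Rodrigues(R)[0]
    c=R.T@(np.array(P,float)-np.array(m['position'])); p=np.array([c[0]/-c[2],-c[1]/-c[2]])
    p=p*(1+m['k1']*(p@p)); return (np.array(m['mtx'])@[p[0],p[1],1])[:2]
E
python3 - <<'E'
from h import *
print(telemetry.state())
for c in ('scene','top'):
    snap(c,c+'0'); print(c,eyes.camera_model(c))
    for t,z in [('board',0),('lip',34),('trough',6),('marble0_center',46.5),('marble1_center',46.5),('marble2_center',46.5),('cup',34),('jar',0),('dish',0),('loupe',0),('oakbox',0)]:
        r=nets.pinpoint(t,c)
        for q in r[:2]: print(c,t,round(q['confidence'],2),np.round(q['location']),np.round(at_z(c,q['location'],z),1))
E
```

```text
pics
{'time': 0.0, 'qpos': array([ 1.16386857,  0.47779861,  0.02234969,  1.55645267, -0.01149354,
        1.10928116, -0.08306276]), 'dq': array([ 0.00058383,  0.00022564,  0.00074257, -0.00093926,  0.00098325,
        0.00066574,  0.00146826]), 'tau': array([-7.92009837e-05, -5.96452832e+01,  1.60824817e+00, -2.81201470e+01,
        1.25735908e-02,  9.50448884e-03, -3.47862760e-05]), 'position': array([ 198.52565822, -644.53127885,  230.32638948]), 'tcp_rot': array([ 2.0609502 ,  0.31220565, -2.0618092 ]), 'force': array([-0.83594202, -0.68458412, -1.35880499]), 'torque': array([ 0.02406092,  0.0128479 , -0.05116681]), 'gripper_width': 1.0027047152213706}
scene {'mtx': array([[431.05576838,   0.        , 280.18572553],
       [  0.        , 431.05576838, 209.66601392],
       [  0.        ,   0.        ,   1.        ]]), 'k1': 0.015075883842863612, 'position': array([964.5259682 , 573.22437738, 922.79966817]), 'rotation': array([0.29734805, 0.86977362, 2.36476996])}
scene board 0.8 [263. 239.] [584.7   0.9   0. ]
scene board 0.29 [177. 148.] [ 593.8 -456.7    0. ]
scene lip 0.67 [2
[... 869 characters left out ...]
), 'rotation': array([ 0.16940215, -0.16230456, -1.53261642])}
top board 0.64 [269. 205.] [589.7   4.6   0. ]
top lip 0.55 [262. 227.] [506.6  24.8  34. ]
top trough 0.95 [258. 235.] [486.3  36.5   6. ]
top trough 0.44 [263. 202.] [597.3  23.9   6. ]
top marble0_center 0.36 [264. 204.] [580.1  19.8  46.5]
top marble1_center 0.43 [274. 211.] [558.1 -11.8  46.5]
top marble2_center 0.44 [260. 189.] [630.8  36.1  46.5]
top cup 0.69 [297. 210.] [566.7 -88.3  34. ]
top cup 0.65 [137. 182.] [647.3 447.6  34. ]
top jar 0.75 [136. 177.] [671.8 465.2   0. ]
top dish 0.63 [410. 269.] [ 387.7 -462.2    0. ]
top loupe 0.56 [155. 259.] [393.7 373.2   0. ]
top oakbox 0.84 [405. 209.] [ 590.6 -453.2    0. ]
```

```bash
python3 - <<'E'
import cv2
for c in ('scene0','top0'):
    im=cv2.imread(f'pics/{c}.png')
    cv2.imwrite(f'pics/{c}z.png',cv2.resize(im[140:300,180:380] if c[0]=='s' else im[140:280,180:360],None,fx=4 if c[0]=='t' else 3.7,fy=4 if c[0]=='t' else 3.7,interpolation=2))
E
```

```text
(no output)
```

View pics/scene0.png

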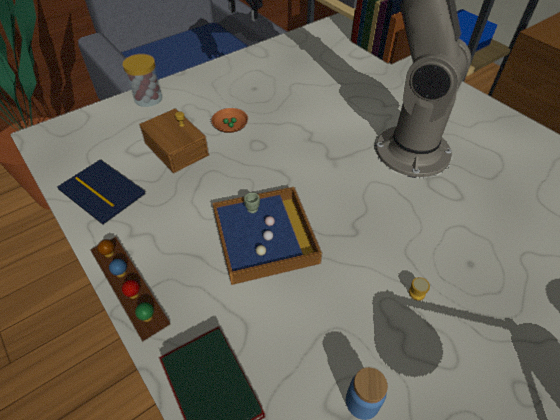

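View pics/top0.png

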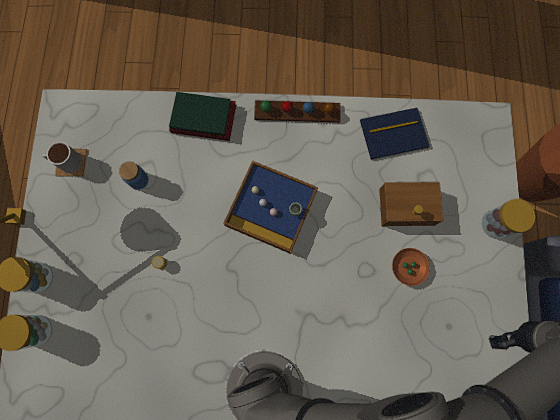

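```bash
sleep 1
```

```text
(no output)
```

View pics/scene0z.png

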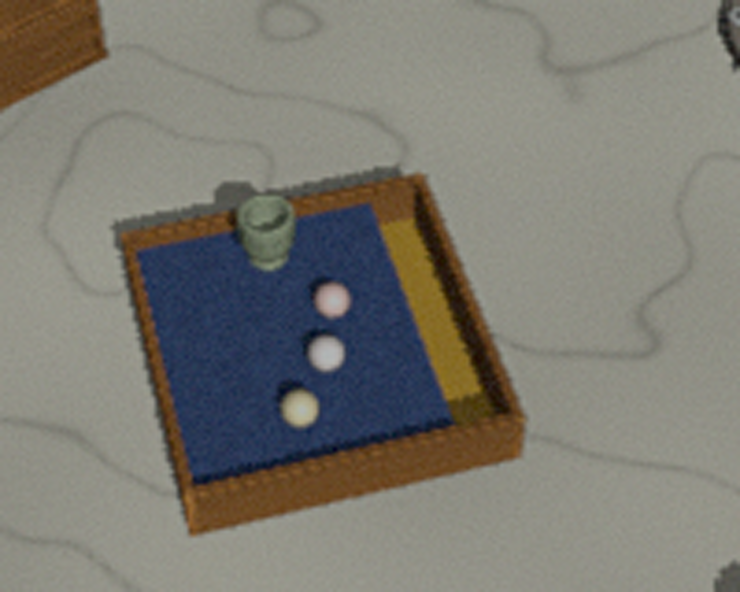

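View pics/top0z.png

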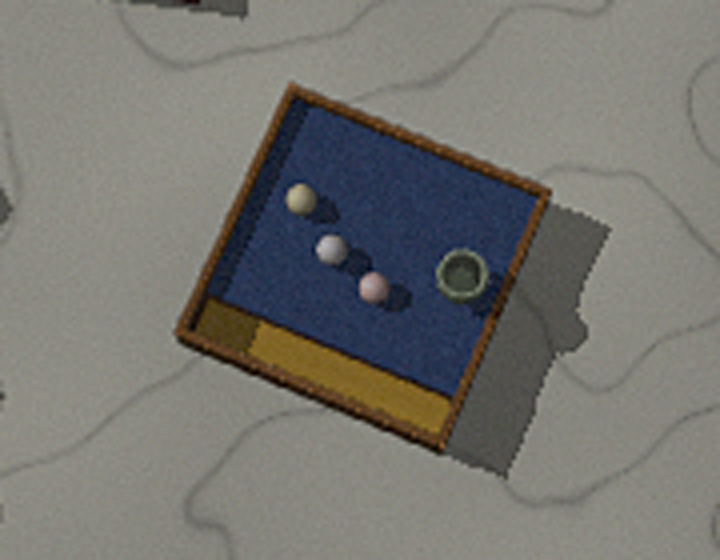

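```bash
cat >> h.py <<'E'
def toboard(b,P):
    c,s=np.cos(b[2]),np.sin(b[2]); d=np.array(P[:2])-b[:2]; return np.array([c*d[0]+s*d[1],-s*d[0]+c*d[1]])
def toworld(b,P):
    c,s=np.cos(b[2]),np.sin(b[2]); return np.array([c*P[0]-s*P[1]+b[0],s*P[0]+c*P[1]+b[1]])
E
python3 - <<'E'
from h import *
from scipy.optimize import least_squares
top=np.array([(291,86),(549,192),(440,450),(182,335)])/4+[180,140]
sc=np.array([(190,490),(117,240),(425,178),(523,415)])/3.7+[180,140]
# order: board corners (-x,-y?),...
cor=[(-108,-118),(-108,118),(124,118),(124,-118)]
# felt/lip side near robot -> +x ~ -world x ; cup (+y) at world -y
for cams in (['top'],['scene'],['top','scene']):
    def f(b):
        r=[]
        for c in cams:
            for p,k in zip(top if c=='top' else sc,cor):
                r.append(proj(c,[*toworld(b,k),48])-p)
        return np.ravel(r)
    s=least_squares(f,[590,0,np.pi-.4]); print(cams,np.round(s.x,3),np.abs(s.fun).max())
b=s.x; np.save('b.npy',b)
def blob(c,px):
    return px
tm={'0':(331,249),'1':(373,288),'2':(301,199)}; sm={'0':(325,352),'1':(332,299),'2':(300,408)}
for k in '012':
    for c,p in (('top',np.array(tm[k])/4+[180,140]),('scene',np.array(sm[k])/3.7+[180,140])):
        w=at_z(c,p,46.5); print(k,c,np.round(w,1),np.round(toboard(b,w),1))
for c,p in (('top',np.array((462,275))/4+[180,140]),('scene',np.array((266,212))/3.7+[180,140])):
    w=at_z(c,p,79); print('cup',c,np.round(w,1),np.round(toboard(b,w),1))
R=cv2.Rodrigues(telemetry.state()['tcp_rot'])[0]; print(np.round(R,3))
print('lip',toworld(b,(80,0)),'dir',toworld(b,(1,0))-b[:2])
E
```

```text
['top'] [582.647  -6.891   2.769] 2.0990261097917653
['scene'] [585.193  -0.725   2.776] 2.576236498079936
['top', 'scene'] [583.843  -3.665   2.773] 3.0731714164891457
0 top [586.5  24.4  46.5] [  7.7 -27.2]
0 scene [587.2  28.1  46.5] [  8.3 -30.9]
1 top [555.1 -10.8  46.5] [24.2 17. ]
1 scene [555.7  -6.8  46.5] [25.1 13.1]
2 top [627.8  50.6  46.5] [-21.5 -66.4]
2 scene [628.1  56.   46.5] [-19.8 -71.6]
cup top [560.7 -81.3  79. ] [-6.3 80.7]
cup scene [561.4 -77.9  79. ] [-5.8 77.3]
[[ 0.     0.294 -0.956]
 [-0.    -0.956 -0.294]
 [-1.     0.    -0.   ]]
lip [509.21503296  25.15727352] dir [-0.93284701  0.36027275]
```

```bash
python3 -m jog '[[0.034,0.048,0.003,-0.067,255],[0.034,0.048,0.003,-0.067,255],[0.034,0.048,0.003,-0.067,255],[0.034,0.048,0.003,-0.067,255],[0.034,0.048,0.003,-0.067,255],[0.034,0.048,0.003,-0.067,255],[0.034,0.048,0.003,-0.067,255],[0.034,0.048,0.003,-0.067,255],[0.034,0.048,0.003,-0.067,255],[0.034,0.048,0.003,-0.067,255]]'
```

```text
time: 2.45
position: [543.0, -154.3, 264.0]
tcp_rot: [-2.003, 0.415, 1.998]
force: [0.6, -1.0, -0.2]
gripper_width: 0.003
```

```bash
python3 -m jog '[[0.02,0.05,0.0,0,255],[0.02,0.05,0.0,0,255],[0.02,0.04,0.0,0,255],[0,0,0,0,255]]'; python3 - <<'E'
from h import *
print(eyes.camera_model('wrist')); snap('wrist','w1'); print(cv2.Rodrigues(telemetry.state()['tcp_rot'])[0].round(3))
E
```

```text
time: 2.95
position: [606.9, -3.1, 264.9]
tcp_rot: [-2.009, 0.405, 1.999]
force: [-0.0, -1.0, 0.2]
gripper_width: -0.003
{'mtx': array([[347.35625899,   0.        , 281.47016889],
       [  0.        , 347.35625899, 212.73932033],
       [  0.        ,   0.        ,   1.        ]]), 'k1': -0.053056324555356034, 'position': array([667.40606949, -28.48465323, 409.2609838 ]), 'rotation': array([-0.1710638 ,  0.25697546, -1.95482349])}
[[ 0.004 -0.389 -0.921]
 [-0.004 -0.921  0.389]
 [-1.     0.002 -0.006]]
```

View pics/w1.png

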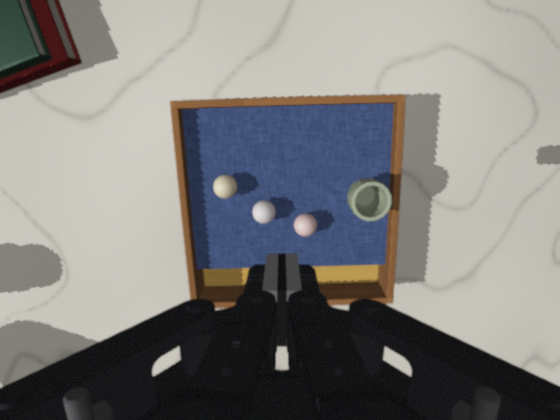

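```bash
python3 - <<'E'
from h import *
from scipy.optimize import least_squares
cor=[(-108,-118),(-108,118),(124,118),(124,-118)]
ob=[(171,102),(405,96),(393,303),(191,307)]
lipL,lipR=(203,269),(379,265)
def f(b): return np.ravel([proj('wrist',[*toworld(b,k),48])-p for p,k in zip(ob,cor)])
s=least_squares(f,[584,-4,2.77]); b=s.x; print(b.round(3),s.fun.round(1)); np.save('b.npy',b)
print('lip',[toboard(b,at_z('wrist',p,34)).round(1) for p in (lipL,lipR)])
for k,p in (('2',(225,187)),('0',(264,212)),('1',(305.5,225))):
    w=at_z('wrist',p,46.5); print(k,w.round(1),toboard(b,w).round(1))
w=at_z('wrist',(371,201),79); print('cup',w.round(1),toboard(b,w).round(1))
for k in '012':
    for q in nets.pinpoint(f'marble{k}_center','wrist')[:3]: print(k,round(q['confidence'],2),np.round(q['location'],1))
print('tcp board',toboard(b,telemetry.state()['position']), 'bx',toworld(b,(1,0))-b[:2],'by',toworld(b,(0,1))-b[:2])
for n,P in (('A',(-52,-68)),):
    print(n,toworld(b,P))
E
```

```text
[583.847  -6.631   2.766] [-0.9 -0.9  1.  -0.7 -0.3  0.8  0.2  1.6]
lip [array([  80.2, -103.2]), array([ 80.4, 103.3])]
2 [626.6  50.3  46.5] [-18.9 -68.6]
0 [585.3  23.2  46.5] [  9.6 -28.3]
1 [554.2 -12.7  46.5] [25.4 16.5]
cup [562.  -82.6  79. ] [-7.6 78.7]
0 0.96 [265.6 208.3]
1 0.96 [304.4 222.7]
2 0.81 [225.7 188.3]
2 0.32 [290.4 268.8]
tcp board [-21.45373573  -4.78766588] bx [-0.93034533  0.36668455] by [-0.36668455 -0.93034533]
A [657.15983872  37.56453872]
```

```bash
python3 -m jog '[[0.0275,0.0235,0,0.02,255],[0.027,0.0235,-0.03,0,255],[0,0,-0.05,0,255],[0,0,-0.05,0,255],[0,0,-0.05,0,255],[0,0,0,0,255]]'; python3 - <<'E'
from h import *
b=np.load('b.npy'); p=telemetry.state()['position']; print(p.round(1), toboard(b,p).round(1))
snap('wrist','w2'); 
E
```

```text
time: 3.9
position: [661.2, 24.4, 83.1]
tcp_rot: [-2.014, 0.419, 1.992]
force: [0.4, -0.5, -0.3]
gripper_width: -0.003
[661.2  24.4  83.1] [-60.6 -57.2]
```

View pics/w2.png

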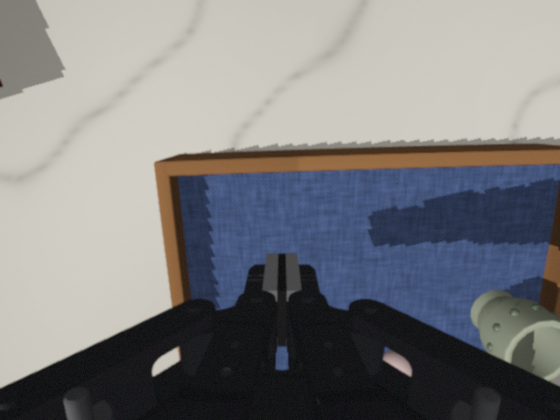

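```bash
python3 -m jog '[[-0.001,0.0127,0,0,255],[0,0,-0.015,0,255],[0,0,-0.015,0,255],[0,0,-0.012,0,255],[0,0,0,0,255]]'; python3 - <<'E'
from h import *
b=np.load('b.npy'); p=telemetry.state()['position']; print(p.round(1), toboard(b,p).round(1)); R=cv2.Rodrigues(telemetry.state()['tcp_rot'])[0]; print(R[:,1])
for c in('top','scene'): snap(c,c+'3')
im=np.hstack([cv2.resize(cv2.imread('pics/top3.png')[160:270,210:340],None,fx=3,fy=3),cv2.resize(cv2.imread('pics/scene3.png')[180:290,200:330],None,fx=3,fy=3)]); cv2.imwrite('pics/c3.png',im)
E
```

```text
time: 4.58
position: [666.5, 38.0, 48.2]
tcp_rot: [-2.027, 0.416, 1.974]
force: [0.7, 0.9, -0.1]
gripper_width: -0.003
[666.5  38.   48.2] [-60.5 -71.8]
[-3.94124867e-01 -9.19056801e-01 -4.30200903e-04]
```

View pics/c3.png

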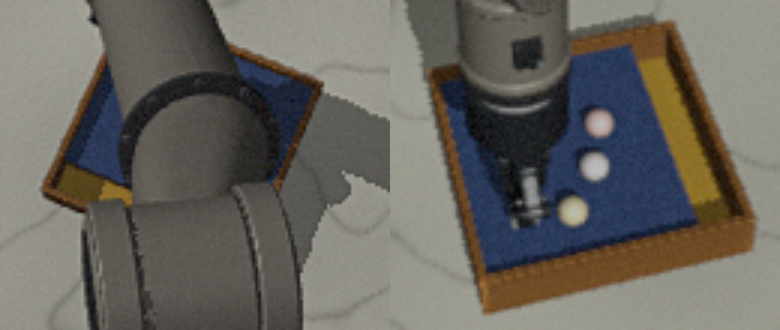

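```bash
python3 -m jog '[[-0.001,-0.002,-0.008,0,255],[-0.0093,0.0037,-0.001,0,255],[-0.0093,0.0037,0,0,255],[-0.0093,0.0037,0,0,255],[-0.0093,0.0037,0,0,255]]'; cat >> h.py <<'E'
def look(n):
    b=np.load('b.npy'); st=telemetry.state(); p=st['position']; print(p.round(1),'board',toboard(b,p).round(1),'F',st['force'].round(1),'jawdir err',round(float(np.arctan2(*(cv2.Rodrigues(st['tcp_rot'])[0][1::-1,1]))-(b[2]+np.pi/2-2*np.pi)),3))
    im=snap('scene',n); cv2.imwrite(f'pics/{n}c.png',cv2.resize(im[180:290,200:330],None,fx=5,fy=5))
E
python3 -c "
from h import *
look('s4')"
```

```text
time: 5.3
position: [627.2, 51.6, 40.8]
tcp_rot: [-2.029, 0.415, 1.97]
force: [-0.4, 0.2, -0.2]
gripper_width: 0.0
[627.2  51.6  40.8] board [-19.  -70.1] F [-0.4  0.2 -0.2] jawdir err -0.03
```

View pics/s4c.png

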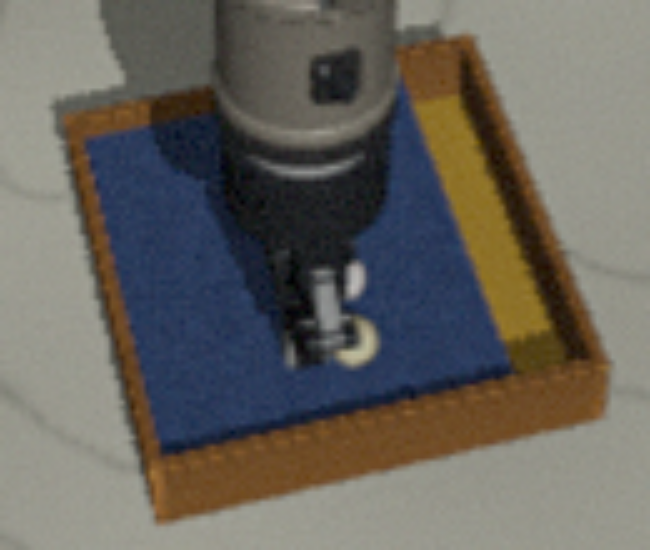

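```bash
python3 -m jog '[[-0.0093,0.0037,0,0,255],[-0.0093,0.0037,0,0,255],[-0.0093,0.0037,0,0,255],[-0.0093,0.0037,0,0,255]]'; 
python3 -c "
from h import *
look('s5')"
```

```text
time: 5.85
position: [586.5, 68.2, 41.0]
tcp_rot: [-2.029, 0.414, 1.971]
force: [-0.7, -0.1, 0.5]
gripper_width: -0.001
[586.5  68.2  41. ] board [ 24.9 -70.6] F [-0.7 -0.1  0.5] jawdir err -0.029
```

View pics/s5c.png

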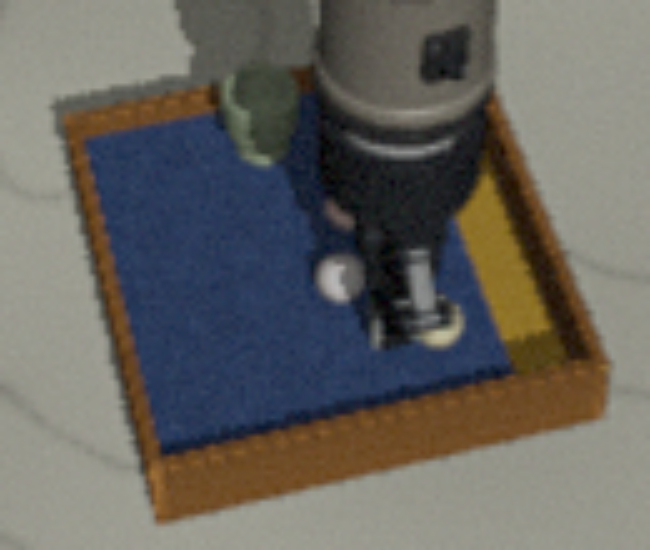

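```bash
python3 -m jog '[[-0.0093,0.0037,0,0,255],[-0.0093,0.0037,0,0,255],[-0.0093,0.0037,0,0,255],[-0.0093,0.0037,0,0,255],[0,0,0,0,255]]'; 
python3 -c "
from h import *
look('s6')"
```

```text
time: 6.52
position: [544.9, 85.0, 40.8]
tcp_rot: [-2.028, 0.413, 1.974]
force: [-0.1, -0.7, 0.2]
gripper_width: 0.002
[544.9  85.   40.8] board [ 69.8 -70.9] F [-0.1 -0.7  0.2] jawdir err -0.028
```

View pics/s6c.png

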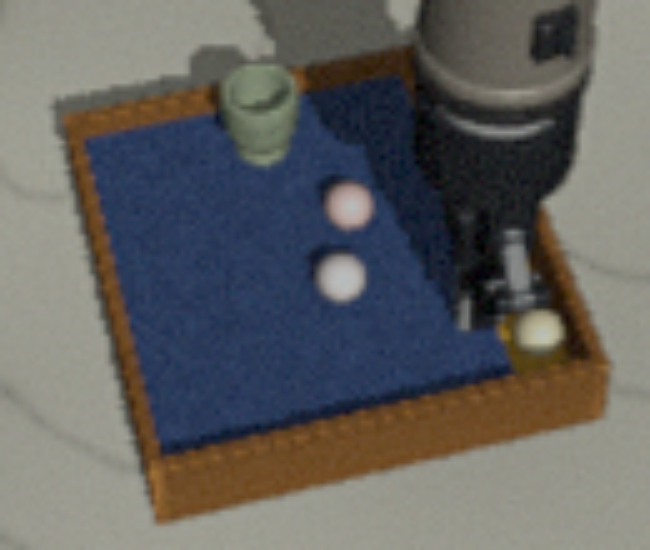

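```bash
python3 -m jog '[[0,0,0.03,0,255],[0,0,0.03,0.015,255],[0.02,-0.019,0,0.015,255],[0.02,-0.019,0,0,255],[0.02,-0.019,0,0,255],[0.02,-0.019,0,0,255],[0,0,0,0,255]]'; 
python3 -c "
from h import *
look('s7')"
```

```text
time: 7.45
position: [630.5, 4.6, 103.7]
tcp_rot: [-2.05, 0.385, 1.986]
force: [0.1, -0.4, -0.4]
gripper_width: -0.002
[630.5   4.6 103.7] board [-39.3 -27.6] F [ 0.1 -0.4 -0.4] jawdir err 0.001
```

View pics/s7c.png

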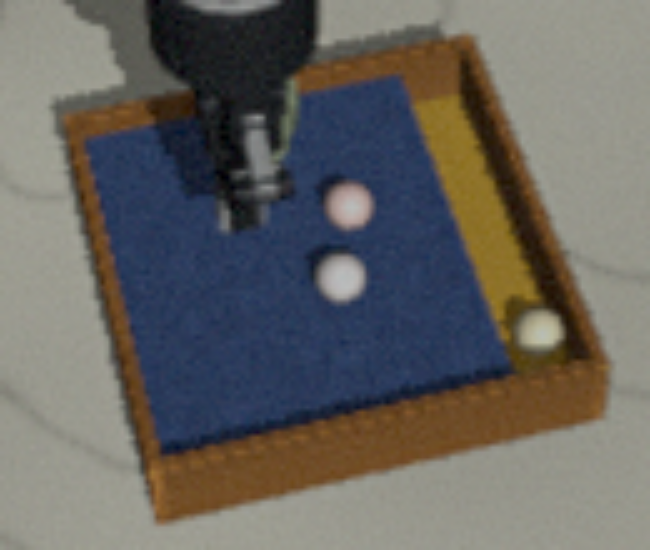

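```bash
python3 -m jog '[[0,0,-0.03,0,255],[0,0,-0.03,0,255],[0,0,0,0,255],[-0.0093,0.0037,0,0,255],[0,0,0,0,255]]'; 
python3 -c "
from h import *
look('s8')"
```

```text
time: 8.12
position: [619.1, 14.3, 44.8]
tcp_rot: [-2.052, 0.376, 1.988]
force: [-0.5, 0.6, -0.7]
gripper_width: -0.0
[619.1  14.3  44.8] board [-25.1 -32.4] F [-0.5  0.6 -0.7] jawdir err 0.007
```

View pics/s8c.png

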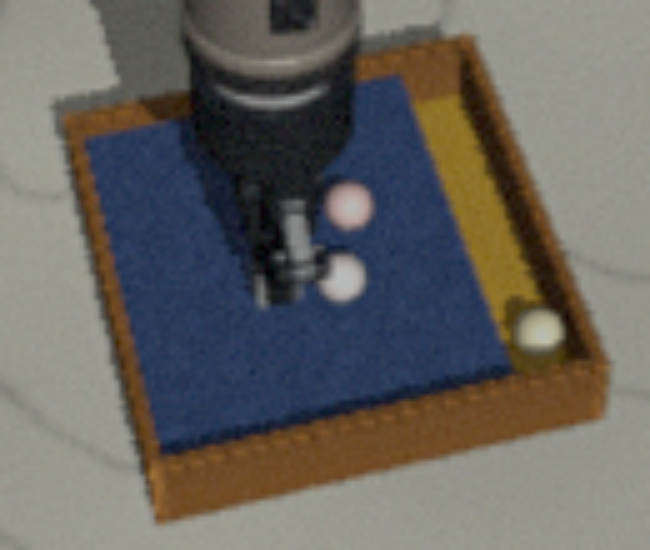

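```bash
python3 -m jog '[[-0.001,-0.004,-0.004,0,255],[-0.0093,0.0035,0,0,255],[-0.0093,0.0035,0,0,255],[-0.0093,0.0035,0,0,255],[-0.0093,0.0035,0,0,255],[-0.0093,0.0035,0,0,255]]'; 
python3 -c "
from h import *
look('s9')"
```

```text
time: 8.93
position: [570.3, 28.1, 42.6]
tcp_rot: [-2.055, 0.377, 1.982]
force: [-0.5, -0.4, -0.2]
gripper_width: 0.002
[570.3  28.1  42.6] board [ 25.3 -27.3] F [-0.5 -0.4 -0.2] jawdir err 0.006
```

View pics/s9c.png

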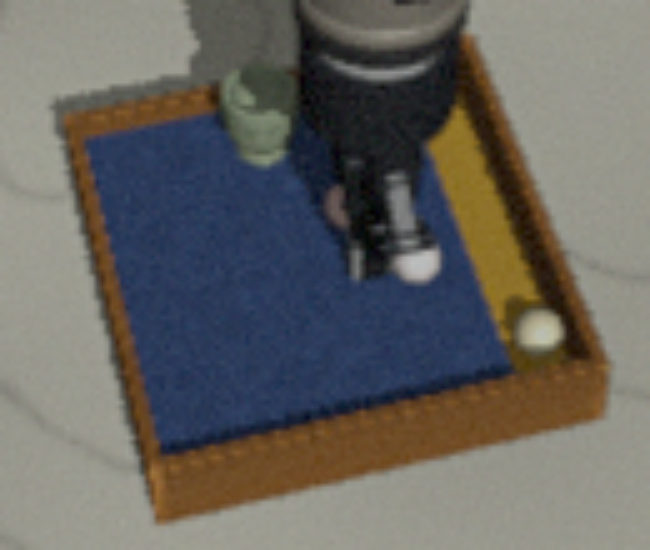

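```bash
python3 -m jog '[[-0.0093,0.0037,0,0,255],[-0.0093,0.0037,0,0,255],[-0.0093,0.0037,0,0,255],[-0.0093,0.0037,0,0,255],[0,0,0,0,255]]'; 
python3 -c "
from h import *
look('s10')"
```

```text
time: 9.6
position: [528.6, 44.9, 42.5]
tcp_rot: [-2.054, 0.375, 1.985]
force: [0.4, -0.6, -0.4]
gripper_width: 0.002
[528.6  44.9  42.5] board [ 70.3 -27.7] F [ 0.4 -0.6 -0.4] jawdir err 0.007
```

View pics/s10c.png

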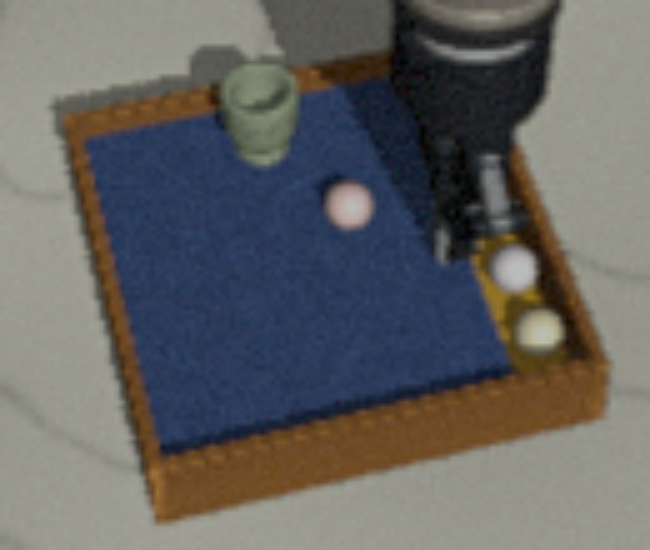

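```bash
python3 -m jog '[[0,0,0.03,0,255],[0,0,0.03,0,255],[0.017,-0.018,0,0,255],[0.017,-0.018,0,0,255],[0.017,-0.018,0,0,255],[0.016,-0.018,0,0,255],[0,0,0,0,255]]'; 
python3 -c "
from h import *
look('s11')"
```

```text
time: 10.52
position: [600.8, -30.8, 105.4]
tcp_rot: [-2.057, 0.377, 1.979]
force: [-0.7, 0.8, -0.5]
gripper_width: -0.001
[600.8 -30.8 105.4] board [-24.6  16.3] F [-0.7  0.8 -0.5] jawdir err 0.005
```

View pics/s11c.png

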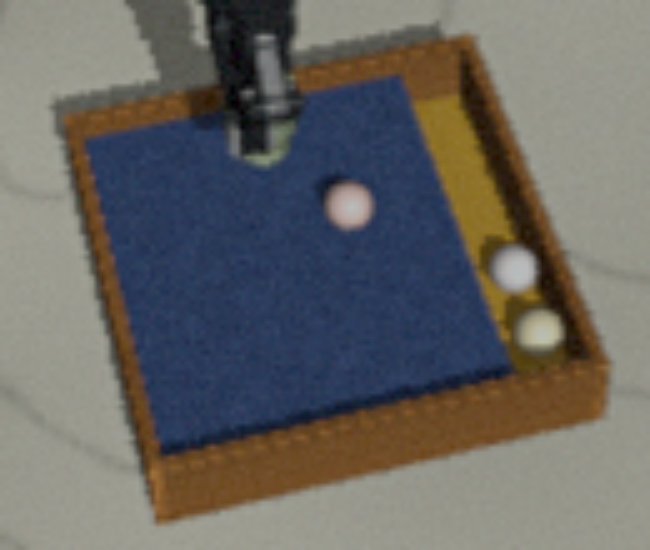

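```bash
python3 -m jog '[[0,0,-0.03,0,255],[0,0,-0.028,0,255],[0,0,0,0,255],[0,0,0,0,255]]'; 
python3 -c "
from h import *
look('s12')"
```

```text
time: 11.08
position: [598.7, -25.0, 47.4]
tcp_rot: [-2.059, 0.368, 1.982]
force: [0.5, -0.1, 0.3]
gripper_width: -0.003
[598.7 -25.   47.4] board [-20.5  11.6] F [ 0.5 -0.1  0.3] jawdir err 0.011
```

View pics/s12c.png

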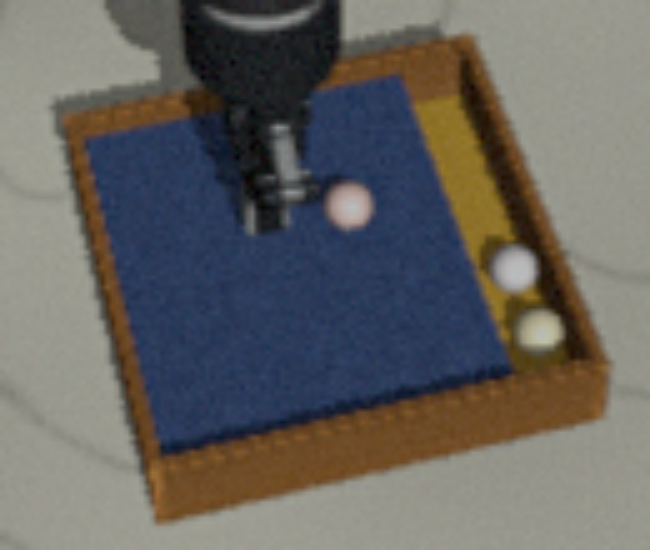

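```bash
python3 -m jog '[[-0.001,-0.004,-0.006,0,255],[-0.0093,0.0035,0,0,255],[-0.0093,0.0035,0,0,255],[-0.0093,0.0036,0,0,255],[-0.0093,0.0037,0,0,255]]'; 
python3 -c "
from h import *
look('s13')"
```

```text
time: 11.75
position: [559.2, -14.0, 43.5]
tcp_rot: [-2.062, 0.368, 1.978]
force: [-0.9, -0.0, -0.3]
gripper_width: 0.001
[559.2 -14.   43.5] board [20.3 15.9] F [-0.9 -0.  -0.3] jawdir err 0.011
```

View pics/s13c.png

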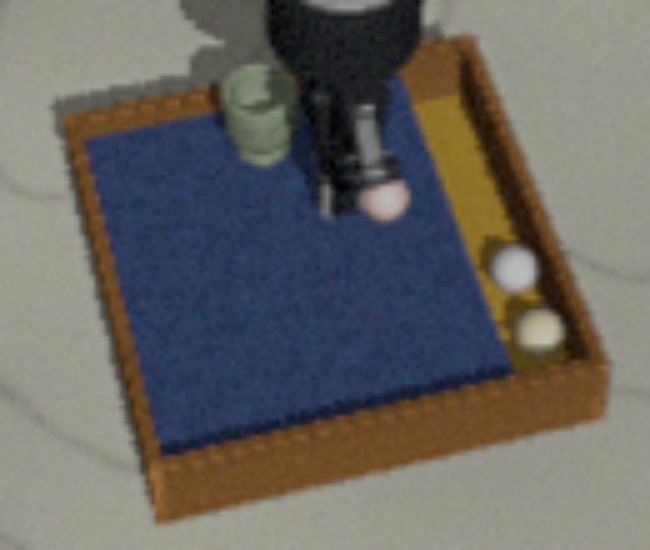

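```bash
python3 -m jog '[[-0.0093,0.0037,0,0,255],[-0.0093,0.0037,0,0,255],[-0.0093,0.0037,0,0,255],[-0.0093,0.0037,0,0,255],[-0.0093,0.0037,0,0,255],[0,0,0,0,255]]'; 
python3 -c "
from h import *
look('s14')"
```

```text
time: 12.55
position: [507.3, 6.8, 43.3]
tcp_rot: [-2.061, 0.366, 1.981]
force: [0.9, 0.0, -0.1]
gripper_width: 0.001
[507.3   6.8  43.3] board [76.1 15.6] F [ 0.9  0.  -0.1] jawdir err 0.012
```

View pics/s14c.png

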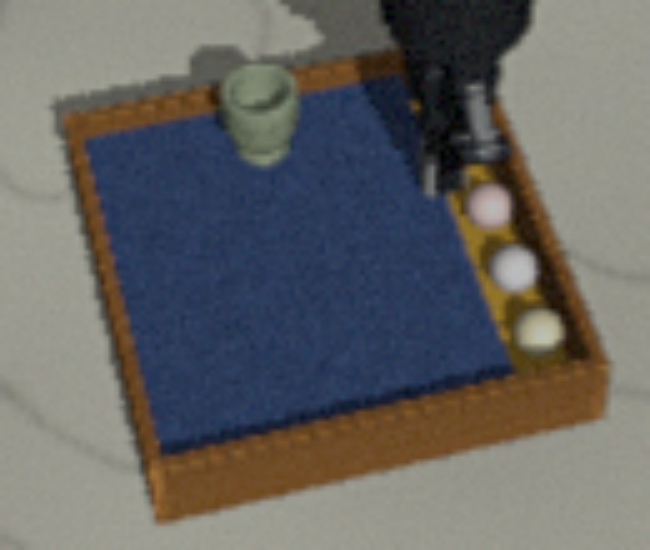

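All three are in the trough. Next I lift clear and check.

```bash
python3 -m jog '[[0,0,0.04,0,255],[0,0,0.05,0,255],[0,0,0.05,0,255],[0.01,0,0.03,0,255],[0,0,0,0,255],[0,0,0,0,255]]'; 
python3 - <<'E'
from h import *
b=np.load('b.npy'); look('s15')
for k in '012':
    for q in nets.pinpoint(f'marble{k}_center','scene')[:1]:
        w=at_z('scene',q['location'],18.5); print(k,round(q['confidence'],2),np.round(q['location'],1),'board',toboard(b,w).round(1))
for n in('scene0','s15'):
    im=cv2.imread(f'pics/{n}.png')[185:220,235:270]; cv2.imwrite(f'pics/cup_{n}.png',im)
a,c=[cv2.imread(f'pics/{n}.png',0)[192:214,242:262].astype(np.float32) for n in('scene0','s15')]
print('cup shift px',cv2.phaseCorrelate(a,c))
E
```

```text
time: 13.35
position: [518.7, 5.5, 218.5]
tcp_rot: [-2.061, 0.368, 1.979]
force: [-0.1, -0.4, -0.6]
gripper_width: 0.003
[518.7   5.5 218.5] board [65.  12.6] F [-0.1 -0.4 -0.6] jawdir err 0.01
0 0.6 [302.8 232.1] board [106.  -27.7]
1 0.45 [296.4 222.2] board [99.5  8.8]
2 0.6 [251.4 210.1] board [-7.6 82.6]
cup shift px ((-0.18074705696566085, 0.04603222113713379), 0.976618962486585)
```

View pics/s15c.png

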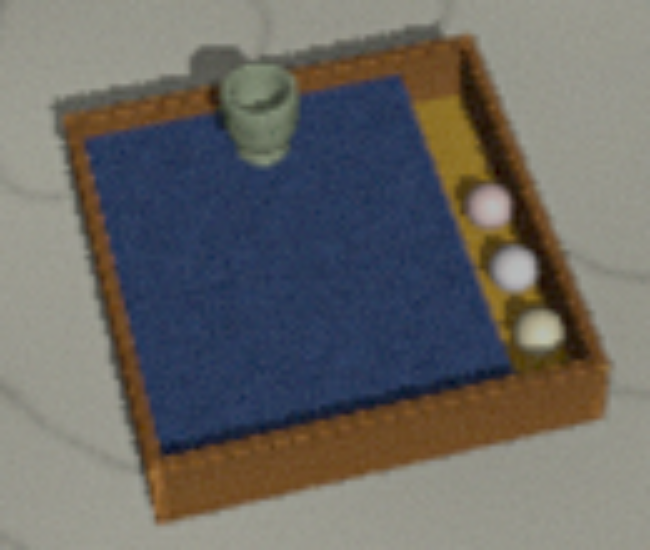

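```bash
python3 - <<'E'
from h import *
b=np.load('b.npy')
w=at_z('scene',(200+539/5,180+329/5),18.5); print('cream',toboard(b,w).round(1))
print(ctrl.hand_in())
E
```

```text
cream [105.  -73.5]
the job is handed in; nothing more can be done
None
```

I swept the three marbles one at a time (cream, white, then pink) with the closed fingers, over the open edge into the trough. Then I raised the arm clear and handed the job in at about 13.4 s; no verdict was reported.

**Marbles:** the last scene picture shows all three on the brass floor. In board coordinates I measured:

| Marble | x (mm) | y (mm) | Source |
|---|---|---|---|
| White | 106 | -28 | network |
| Pink | 99.5 | 9 | network |
| Cream | 105 | -73.5 | read from the picture |

Each is inside the trough's range. They look unmoved between the last two pictures.

**Cup:** it stands upright. Its image shifted by only 0.2 px, well under 1 mm.

**Robot:** the tool ended at z = 218 mm, touching nothing. The wrist force read about 1 N or less at every check.

**Checks that disagreed:**
- In the last check the network took the cup for the cream marble, at (-8, 83). The picture contradicts this, so I used the picture instead.
- My first board pose from the top and scene cameras had errors of up to 3 px, and the two cameras differed by 4–6 mm. I used the wrist-camera fit instead, which placed the open edge at x = 80.3 mm against the given 80.
- I did not re-measure the jar, dish, loupe or oak box at the end. The tool crossed that side of the table at z above 230 mm, and nothing showed contact.

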